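# Pair the smoke alarm with its receiver

### The job

The smoke alarm has a new battery; pair it with its receiver by touch alone: first press the blue key on the receiver all the way down and let it come up, then push the alarm's yellow battery drawer fully home, and last press the round red button in the middle of the alarm all the way down, keep it down for at least two seconds and let it go. Do not press the red button while the drawer is still out, and do not press the receiver's white or green key. Grip and lift nothing: the alarm stays seated flat in its holder, and the things standing around stay where they are.

Things in the scene. Friction and masses are not known exactly. Their poses are not given: they have to be found in the camera images.
- holder: fixed grey round plate screwed to the counter, 134 dia, with a rim 10 high; the smoke alarm sits in it. Origin at the centre of its underside, on the counter, z up
- alarm: white round smoke alarm, 120 dia, shell 42 high, about 0.4 kg, loose in the holder (underside 4 above the counter, 2.5 side play, then the rim stops it). Origin at the centre of its underside, z up; its x axis is the direction in which the drawer is pushed home, from the drawer's face to the centre; the drawer faces the robot, up to 32 degrees askew
- drawer (a joint): battery drawer of the alarm: how far it stands out, 0 fully home, 0.020 fully out; it starts 0.010 to 0.018 out, slides along the alarm's x axis with about 1.5 N of friction, stays where it is left, and has a hard stop at 0
- drawer_face (a point): centre of the front face of the yellow battery drawer (face 36 wide, 20 high, centre 28 above the counter, so from 18 to 38); it moves with the drawer. Fully home, the face is 65 from the alarm's axis, 5 proud of the white shell
- test (a joint): red round test button in the middle of the alarm's top: 34 dia. Joint value: how far it is pressed, 0 (up) to 0.006 (fully down); it springs back up. It begins to move at about 1.5 N and is fully down at 5 N
- test_top (a point): centre of the top face of the red test button, 56 above the counter when up; it moves with the button
- receiver: fixed white receiver box, 110 (x) x 190 (y) x 35 high, with three round keys in a row along its y axis, 52 apart, in any order of colours, and a black stub antenna 50 high, 12 dia at its corner (x +43, y +83). Origin at the centre of its underside, on the counter, z up
- key_blue (a joint): the blue round key on top of the receiver (the pairing key): 26 dia, in a black collar of 42 dia whose top is 6 below the key's. Joint value: how far it is pressed, 0 (up) to 0.006 (fully down); it springs back up. It begins to move at about 1.5 N and is fully down at 5 N
- key_blue_top (a point): centre of the top face of the blue key, 53 above the counter when up; it moves with the key
- key_white (a joint): the white round key on top of the receiver (not to be pressed): 26 dia, in a black collar of 42 dia whose top is 6 below the key's. Joint value: how far it is pressed, 0 (up) to 0.006 (fully down); it springs back up. It begins to move at about 1.5 N and is fully down at 5 N
- key_white_top (a point): centre of the top face of the white key, 53 above the counter
- key_green (a joint): the green round key on top of the receiver (not to be pressed): 26 dia, in a black collar of 42 dia whose top is 6 below the key's. Joint value: how far it is pressed, 0 (up) to 0.006 (fully down); it springs back up. It begins to move at about 1.5 N and is fully down at 5 N
- key_green_top (a point): centre of the top face of the green key, 53 above the counter
- pill_orange: bystander, loose: orange pill bottle with a white cap, 32 dia x 65 high mm; origin at the centre of its underside, z up
- pill_white: bystander, loose: white pill bottle with a red cap, 38 dia x 70 high mm; origin at the centre of its underside, z up
- old_battery: bystander, loose: old block battery lying flat, 46 x 26 x 17 mm; origin under its middle, x along its length
- screwdriver: bystander, loose: blue screwdriver lying down, 180 long, 26 thick mm; origin under its middle, x along its length
- glue: bystander, loose: white glue bottle with an orange cap, 52 dia x 150 high mm; origin at the centre of its underside, z up
- mug: bystander, loose: blue mug with one handle, 80 dia x 90 high mm; origin at the centre of its underside, z up

How it is judged:
On the way, in this order (a step that is already met when the one before it is completed fails the run):
1. the blue key is pressed all the way down while the drawer is still out (value of joint key_blue above 0.0045 m and value of joint drawer above 0.004 m), for 0.05 s.
2. the blue key is up again and the battery drawer is fully home (value of joint key_blue below 0.0015 m and value of joint drawer below 0.002 m), for 0.2 s.
3. the red test button is held all the way down for two seconds (value of joint test above 0.0045 m and value of joint drawer below 0.002 m), for 2 s.
At the end, for the whole second after the job is handed in: the battery drawer is fully home (within 2 mm), the red button and all receiver keys are up (within 1.5 mm), the alarm is at rest, flat in its holder (within 3 mm and 3 degrees), and every bystander is within 20 mm of its start (all of step 2 and value of joint each of test, key_white, key_green below 0.0015 m and z of alarm in the frame of holder below 0.007 m and angle between alarm's own z axis and vertical below 0.05 rad and linear speed of alarm below 0.02 m/s and distance of each of pill_orange, pill_white, old_battery, screwdriver, glue, mug from where it was at the start of the episode below 0.02 m); the robot touches nothing.
It fails at once if the white or green key is pressed (more than 3 mm) (value of joint any of key_white, key_green above 0.003 m).
It fails at once if the red button is pressed (more than 3 mm) while the drawer is still out (more than 3 mm) (value of joint each of test, drawer above 0.003 m).
It fails at once if the alarm is lifted (10 mm) or tipped (11 degrees) out of its holder (z of alarm in the frame of holder above 0.014 m or angle between alarm's own z axis and vertical above 0.2 rad).
It fails at once if a bystander is moved, lifted or knocked over (origin moved more than 20 mm) (distance of any of pill_orange, pill_white, old_battery, screwdriver, glue, mug from where it was at the start of the episode above 0.02 m).
It also fails if it takes over 56 s, if anything falls off the work surface, if the arm or the gripper's body presses on something with over 40 N, if the wrist force passes 120 N, or if a joint passes its speed limit or range.

### The arm

A 6-joint arm with a two-finger parallel gripper is mounted at the origin on the work surface. World frame = base frame: x ahead of the robot, y to its left, z up, the work surface at z = 0. Lengths are in m, angles in rad, forces in N, time in s.
With the tool pointing down it reaches from about 0.35 to 0.975 m from the base axis. Payload 7.1 kg.
Tool frame: the origin (TCP) lies midway between the tips of the shut fingers; the grasp point (between the pads) lies 19 mm behind it; z points along the fingers, y is the line along which they close (so a half turn about z gives the same grasp; the last joint's range is limited). The gripper opens to 88 mm and grips with 3 to 60 N. Pads are 20 mm wide; open, the fingers measure 115 mm over their backs; the gripper's body (75 mm by 178 mm) begins 61 mm behind the grasp point.
Start: joints at [1.124, 0.423, 1.63, -0, 1.089, -0.019], TCP at [0.259, 0.569, 0.223] pointing down, gripper open.
Joint ranges: [-3, 3], [-0.9, 2.11], [0.09, 2.58], [-1.31, 4.45], [0.11, 2.69], [-2.54, 2.54]. Speed limits (rad/s): [2.39, 2.39, 3.01, 3.14, 3.14, 3.14].

### API

Orientations are given as a unit quaternion [x, y, z, w].
In Python, from cell import movep, move_linear, move_joints, gripper_to, hold, ik, grab_frame, Unreachable, finish_job, recognise, trace, get_t, get_q, get_joint_vel, get_joint_efforts, get_tcp_pos, get_eef_rot, get_contact_force, get_ft_torque, get_opening, get_gripper_force gives the robot as it stands. Calls block until the motion is done:
- movep(position, orientation): joint-space move of the TCP to a pose.
- move_linear(position, velocity=0.15, frame=None): straight line of the TCP; frame=None keeps the orientation; velocity is the mean speed in m/s.
- move_joints(angles): joint-space move.
- gripper_to(opening): finger opening in m; the grip force is fixed at half the most; returns when the fingers have stopped.
- hold(seconds).
- ik(position, orientation): joint angles nearest the present ones, or None.
- grab_frame(name): name is "scene" or "top"; returns a dict with "img" (420x560x3 uint8, red, green, blue), "fx", "fy", "cx", "cy" (pixels), "position" and "attitude" of the camera in the world. Camera axes: x right, y down, z forward; pixel columns grow to the right and rows downward; lengths in m; the calibration is good to about 2 mm. A picture is of the moment at which its call begins. There is no depth.
A pose or a line that the arm cannot do raises Unreachable and nothing moves.
- finish_job(): hands the job in; it is judged then, once.
Trained networks look in the newest picture that a camera, given by its name, has taken for a name from the list of things; names that differ only in an ending like _2 or _b are one class to them, and where a whole thing is asked for, a point or a joint stands for the part that bears it (a point fixed in the world has none). Each returns a list of dicts, best first, with "conf" (0 to 1); they miss things now and then, are a little off and sometimes report something else, mostly with a low value. They report only what shows in the picture. A call takes as long as a camera call.
- recognise(camera, thing): "at" ([x, y, z] in m, in world coordinates, good to about 4 mm: the middle of the surface that is visible of it).
- trace(camera, thing): "region" (420x560 bool, what is visible of it).
Readings, each from a call of its own:
- get_t(): time.
- get_q(): joint angles.
- get_joint_vel(): joint speeds.
- get_joint_efforts(): joint torques, N m.
- get_tcp_pos(): TCP position.
- get_eef_rot(): TCP orientation.
- get_contact_force(): force on the tool from outside, world axes, zero at the start.
- get_ft_torque(): the same for the moment, N m.
- get_opening(): finger opening in m.
- get_gripper_force(): force on a finger pad.
Only numpy, scipy, OpenCV 4.12 (cv2) and the standard library are available. Lean on these libraries where they do the work, as an engineer would, in place of code of your own. Each camera call takes 0.05 s, during which the arm holds its last target. There are 200 camera calls.

## Working session

There is one attempt and no reset: what is moved stays moved. The work goes in short steps, each a Python script; the robot and the scene stay as the last script left them, time stands still between calls to the robot, and variables do not carry over. Pictures are saved under pics/ and viewed, at most 10 in all, crops included, and the job is handed in when it is done.

```bash
mkdir -p pics
python3 - <<'E'
from cell import *
import cv2,numpy as np
for c in("scene","top"):
    f=grab_frame(c); cv2.imwrite(f"pics/{c}0.png",f["img"][:,:,::-1])
    print(c,f["fx"],f["fy"],f["cx"],f["cy"],f["position"],f["attitude"])
    for n in["holder","alarm","drawer_face","test_top","receiver","key_blue_top","key_white_top","key_green_top","pill_orange","pill_white","old_battery","screwdriver","glue","mug"]:
        print(n,[(np.round(r["at"],3).tolist(),round(r["conf"],2)) for r in recognise(c,n)][:2])
print(get_t(),get_eef_rot(),get_contact_force())
E
```

```text
scene 544.7129458352907 544.7129458352907 276.37320524785724 222.30998997698555 [ 1.69739722 -0.18242715  0.76933872] [ 0.66403527  0.56933014 -0.31892732 -0.3649736 ]
holder [([0.593, 0.184, 0.055], 0.67), ([0.586, -0.172, 0.005], 0.58)]
alarm [([0.571, -0.168, 0.039], 0.86)]
drawer_face [([0.488, -0.128, 0.038], 0.47)]
test_top [([0.557, -0.169, 0.056], 0.51)]
receiver []
key_blue_top [([0.594, 0.186, 0.059], 0.59)]
key_white_top [([0.596, 0.127, 0.056], 0.54)]
key_green_top [([0.59, 0.234, 0.06], 0.53), ([0.556, -0.169, 0.055], 0.19)]
pill_orange [([0.623, 0.001, 0.04], 0.75)]
pill_white [([0.73, 0.001, 0.052], 0.96), ([0.594, 0.185, 0.055], 0.33)]
old_battery [([0.734, -0.154, 0.013], 0.71)]
screwdriver [([0.446, -0.005, 0.023], 0.58)]
glue [([0.445, -0.006, 0.024], 0.63), ([0.56, 0.403, 0.071], 0.57)]
mug [([0.544, -0.404, 0.059], 0.77), ([0.595, 0.182, 0.058], 0.18)]
top 392.4055262194506 392.4055262194506 280.80061742702725 211.28275129295213 [4.76426796e-01 4.31214226e-04 1.01484594e+00] [-0.70184121  0.71011189 -0.0459259   0.03241662]
holder [([0.512, -0.417, 0.048], 0.74), ([0.542, -0.121, 0.004], 0.59)]
alarm [([0.541, -0.166, 0.041], 0.62)]
drawer_face [([0.484, -0.13, 0.037], 0.46)]
test_top [([0.545, -0.165, 0.055], 0.46)]
receiver [([0.583, 0.179, 0.035], 0.61), ([0.484, -0.131, 0.038], 0.16)]
key_blue_top [([0.583, 0.182, 0.057], 0.48)]
key_white_top []
key_green_top [([0.581, 0.236, 0.052], 0.51), ([0.541, -0.167, 0.046], 0.42)]
pill_orange [([0.611, 0.007, 0.063], 0.73), ([0.582, 0.231, 0.059], 0.68)]
pill_white [([0.713, 0.004, 0.068], 0.59)]
old_battery [([0.726, -0.152, 0.016], 0.77)]
screwdriver [([0.433, 0.002, 0.025], 0.98)]
glue [([0.534, 0.405, 0.098], 0.84)]
mug [([0.513, -0.418, 0.05], 0.63)]
1.5 [ 2.12274132e-01  9.77210158e-01  2.73544939e-05 -5.61699565e-06] [ 0.4948039   0.38615671 -0.56001783]
```

View pics/scene0.png

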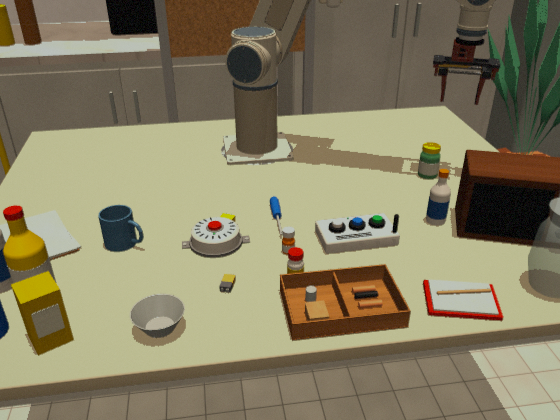

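View pics/top0.png

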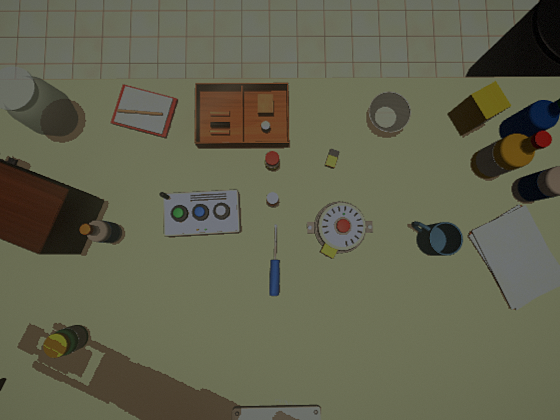

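The scene view shows the blue key as the middle one at (357,225), the alarm button at (215,227) and the drawer behind it at (228,218). The top view has the blue key at (200,212), the button at (343,226) and the drawer at (330,250). The two cameras disagree by about 1 cm in x, so I'll localise from colours with my own projection.

```bash
cat > h.py <<'E'
from cell import *
import cv2,numpy as np
from scipy.spatial.transform import Rotation as R
def ray(f,u,v):
    d=R.from_quat(f["attitude"]).as_matrix()@[(u-f["cx"])/f["fx"],(v-f["cy"])/f["fy"],1]
    return np.array(f["position"]),d
def at_z(f,u,v,z):
    p,d=ray(f,u,v); return p+d*(z-p[2])/d[2]
def blob(f,c,box):
    hsv=cv2.cvtColor(f["img"],cv2.COLOR_RGB2HSV).astype(int)
    H,S,V=hsv[...,0],hsv[...,1],hsv[...,2]
    m={"red":((H<8)|(H>172))&(S>140),"blue":(H>100)&(H<130)&(S>110)&(V>50),"green":(H>45)&(H<85)&(S>110),"yellow":(H>22)&(H<34)&(S>170)}[c]&(V>40)
    x0,x1,y0,y1=box; k=np.zeros_like(m); k[y0:y1,x0:x1]=m[y0:y1,x0:x1]
    n,l,s,ce=cv2.connectedComponentsWithStats(k.astype(np.uint8))
    i=1+np.argmax(s[1:,4]); return ce[i],s[i],l==i
E
python3 - <<'E'
from h import *
B={"scene":dict(red=(200,232,215,240),blue=(345,367,215,235),green=(367,388,212,232),yellow=(215,242,208,228)),
"top":dict(red=(330,355,215,238),blue=(190,210,202,222),green=(169,189,202,222),yellow=(316,342,240,262))}
Z=dict(red=.056,blue=.053,green=.053,yellow=.038)
rays={}
for c in B:
    f=grab_frame(c)
    for k,b in B[c].items():
        ce,s,_=blob(f,k,b); rays.setdefault(k,[]).append(ray(f,*ce)); print(c,k,ce.round(1),s,at_z(f,*ce,Z[k]).round(4))
    x0,y0={"scene":(180,190),"top":(290,190)}[c]
    cv2.imwrite(f"pics/{c}1.png",cv2.resize(f["img"][y0:y0+80,x0:x0+100,::-1],None,fx=7,fy=7,interpolation=cv2.INTER_CUBIC))
for k,r in rays.items():
    A=0;b=0
    for p,d in r:
        d=d/np.linalg.norm(d);P=np.eye(3)-np.outer(d,d);A=A+P;b=b+P@p
    print(k,"tri",np.linalg.solve(A,b).round(4))
E
```

```text
scene red [214.1 225.1] [208 221  13  10 101] [ 0.5567 -0.1716  0.056 ]
scene blue [357.  221.1] [352 217  11   9  69] [0.5903 0.1803 0.053 ]
scene green [376.8 218.8] [372 215  11   9  71] [0.5877 0.2319 0.053 ]
scene yellow [227.7 215.7] [221 213  14   7  51] [ 0.4879 -0.1343  0.038 ]
top red [342.9 225.3] [337 219  13  13 134] [ 0.5467 -0.1707  0.056 ]
top blue [199.2 211.3] [194 207  11  10  82] [0.5854 0.1818 0.053 ]
top green [177.7 212.4] [173 208  10  10  81] [0.5832 0.2343 0.053 ]
top yellow [324. 244.] [324 244   1   1   1] [ 0.502  -0.1254  0.038 ]
red tri [ 0.5472 -0.1716  0.0501]
blue tri [0.5857 0.1821 0.05  ]
green tri [0.5834 0.2343 0.0503]
yellow tri [ 0.5013 -0.1297  0.0451]
```

View pics/top1.png

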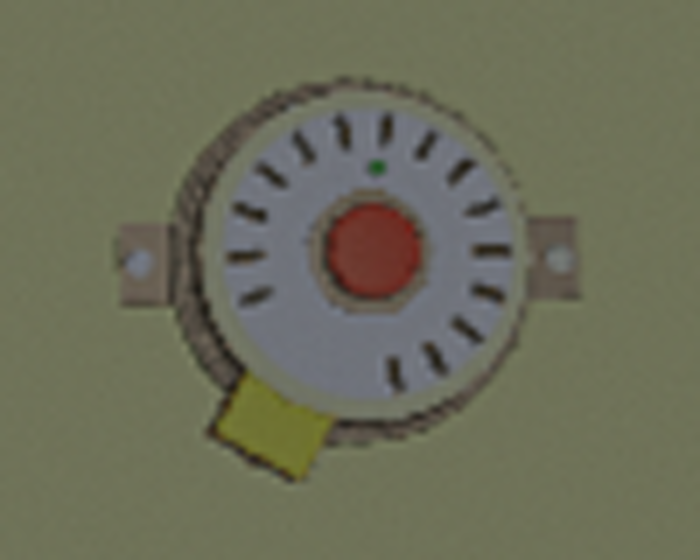

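View pics/scene1.png

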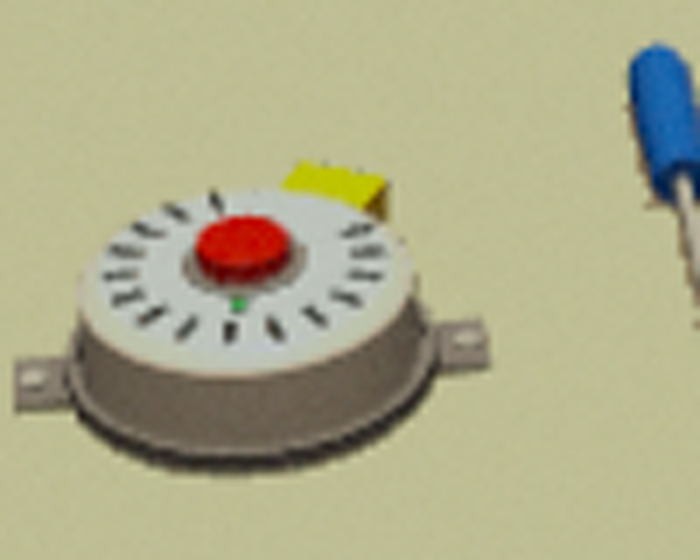

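```bash
cat >> h.py <<'E'
def down(yaw): return (R.from_euler("z",yaw)*R.from_euler("x",np.pi)).as_quat()
def creep(dirn,dmax,step,F,v=0.03):
    """step along dirn until the opposing force exceeds F; returns the travel log"""
    dirn=np.array(dirn,float); f0=np.array(get_contact_force()); p0=np.array(get_tcp_pos()); log=[]
    for k in range(1,int(round(dmax/step))+1):
        move_linear(p0+dirn*step*k,velocity=v)
        f=-(np.array(get_contact_force())-f0)@dirn; log.append((round(step*k*1e3,1),round(float(f),1)))
        if f>F: break
    return log
E
python3 - <<'E'
from h import *
f=grab_frame("top")
a=at_z(f,320,251.4,.038);b=at_z(f,333.3,258.6,.038);print(a,b,np.linalg.norm(a-b),(a+b)/2)
n=np.array([.547,-.171])-((a+b)/2)[:2];print("yaw centre",np.degrees(np.arctan2(n[1],n[0])),np.linalg.norm(n))
e=(b-a)[:2];print("yaw edge",np.degrees(np.arctan2(e[1],e[0]))+90)
gripper_to(0.0)
q=down(np.pi/2)
movep([.586,.182,.20],q);move_linear([.586,.182,.066],velocity=.15)
print(get_t(),get_tcp_pos(),get_opening())
L=creep([0,0,-1],.022,.001,7)
print(L,get_tcp_pos(),get_t())
hold(.2);print(get_contact_force())
move_linear([.586,.182,.12]);print(get_t(),get_contact_force())
E
```

```text
[ 0.48385885 -0.11496705  0.038     ] [ 0.46569736 -0.14756589  0.038     ] 0.03731654751396195 [ 0.47477811 -0.13126647  0.038     ]
yaw centre -28.81779091186056 0.08243030724517085
yaw edge -29.123087901700345
5.875 [0.5866699  0.18229281 0.06682685] 0.0004867973008121769
[(1.0, 0.0), (2.0, -0.4), (3.0, -0.0), (4.0, -0.7), (5.0, -0.6), (6.0, -0.8), (7.0, -0.9), (8.0, -0.5), (9.0, -0.9), (10.0, 1.5), (11.0, 2.0), (12.0, 1.5), (13.0, 3.0), (14.0, 3.0), (15.0, 3.8), (16.0, 8.2)] [0.58680653 0.18234936 0.05131184] 9.875
[-0.49660844  0.01039837  9.03550933]
10.6833 [ 0.09932332 -0.11364638  0.39314469]
```

Run:
```python
from h import *
y=np.radians(-29);d=np.array([np.cos(y),np.sin(y),0])
face=np.array([.475,-.131,0])
q0=np.array(get_q());best=min((down(y+s) for s in(0,np.pi)),key=lambda q:9 if (j:=ik((face-.04*d+[0,0,.15]),q)) is None else abs(j[5]))
s=face-.025*d
movep(s+[0,0,.14],best);move_linear(s+[0,0,.026],velocity=.15)
print(get_t(),get_tcp_pos(),get_q())
L=creep(d,.045,.0015,5,v=.04)
p=np.array(get_tcp_pos());print(L,p,(np.array([.547,-.171])-p[:2])@d[:2],get_t(),get_contact_force())
hold(.3);print(get_contact_force())
move_linear(p-.03*d,velocity=.1);move_linear(p-.03*d+[0,0,.1])
f=grab_frame("top");cv2.imwrite("pics/top2.png",cv2.resize(f["img"][190:270,290:390,::-1],None,fx=7,fy=7,interpolation=cv2.INTER_CUBIC))
f=grab_frame("scene");cv2.imwrite("pics/scene2.png",cv2.resize(f["img"][190:270,180:280,::-1],None,fx=7,fy=7,interpolation=cv2.INTER_CUBIC))
print(get_t())
```

```text
13.0333 [ 0.45362577 -0.11887474  0.02640256] [-2.81666583e-01  5.44363000e-01  2.07008739e+00 -1.20373664e-05
  5.26430712e-01 -1.34651527e+00]
[(1.5, 0.0), (3.0, 0.1), (4.5, 0.9), (6.0, 1.1), (7.5, 0.1), (9.0, -0.5), (10.5, 0.5), (12.0, -0.1), (13.5, 1.3), (15.0, 1.9), (16.5, 1.3), (18.0, 1.4), (19.5, 0.8), (21.0, 0.5), (22.5, 0.9), (24.0, 1.5), (25.5, 1.9), (27.0, 0.5), (28.5, 0.6), (30.0, 2.3), (31.5, 3.7), (33.0, 5.6)] [ 0.48171773 -0.13460593  0.02628249] 0.07474135629926346 18.5333 [-5.24114044  1.60572651  2.42105179]
[-4.81166822  2.07709554  1.9758698 ]
20.2083
```

View pics/top2.png

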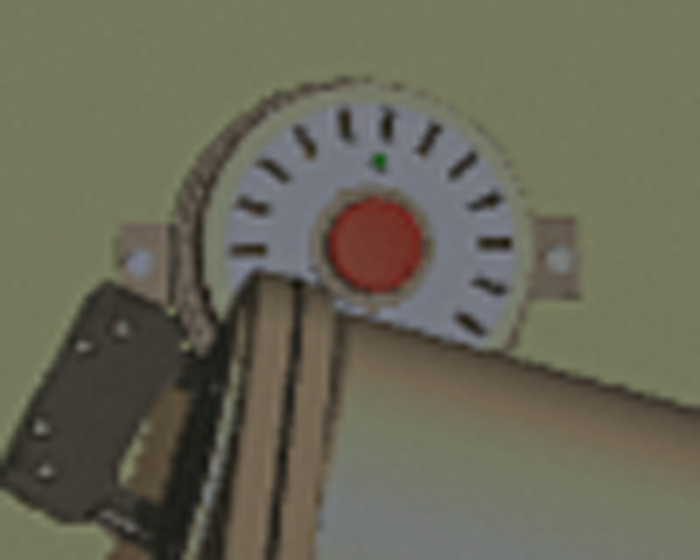

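View pics/scene2.png

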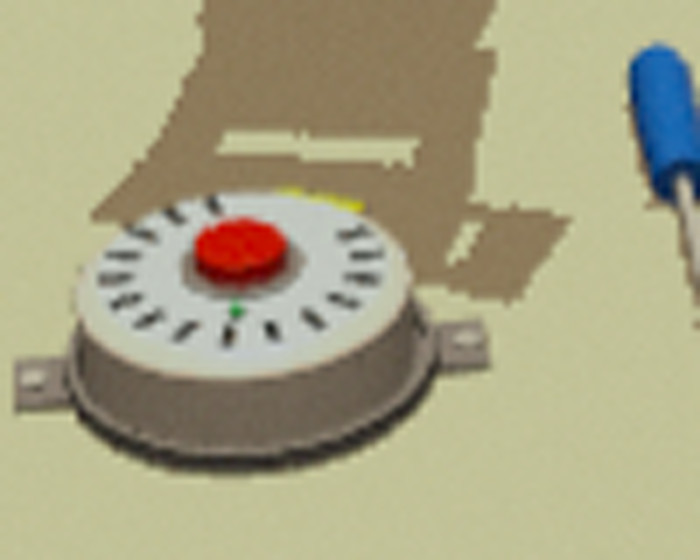

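A thin yellow sliver of the drawer is left at crop (320,198), and the alarm has slid about 2.5 mm against the rim. I'll push again a bit harder to confirm the hard stop, then check with the arm clear.

Run:
```python
from h import *
y=np.radians(-29);d=np.array([np.cos(y),np.sin(y),0])
p=np.array(get_tcp_pos());g=p+[0,0,.026-p[2]]
move_linear(g);move_linear(g+.024*d,velocity=.1)
L=creep(d,.015,.001,8,v=.03)
e=np.array(get_tcp_pos());print(L,e,(np.array([.549,-.1724])-e[:2])@d[:2],get_t())
move_linear(e-.03*d,velocity=.15);move_linear(e-.03*d+[0,0,.12],velocity=.25)
movep([.549,-.1725,.146],get_eef_rot());move_linear([.549,-.1725,.08])
print(get_t())
f=grab_frame("scene");cv2.imwrite("pics/scene3.png",cv2.resize(f["img"][190:270,180:280,::-1],None,fx=7,fy=7,interpolation=cv2.INTER_CUBIC))
f=grab_frame("top");cv2.imwrite("pics/top3.png",cv2.resize(f["img"][190:270,290:390,::-1],None,fx=7,fy=7,interpolation=cv2.INTER_CUBIC))
```

```text
[(1.0, -0.9), (2.0, 0.7), (3.0, -0.7), (4.0, -0.2), (5.0, -0.4), (6.0, -0.6), (7.0, 3.6), (8.0, 5.8), (9.0, 8.5)] [ 0.48155493 -0.13499994  0.02619967] 0.07712069507480734 23.6667
25.7667
```

View pics/scene3.png

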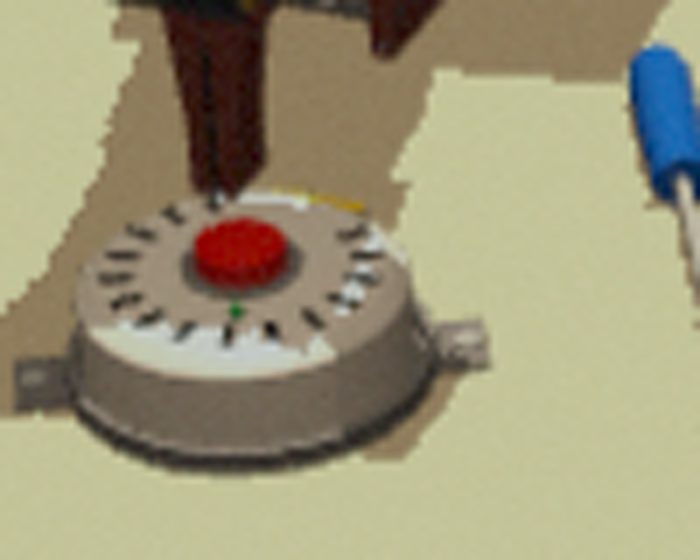

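View pics/top3.png

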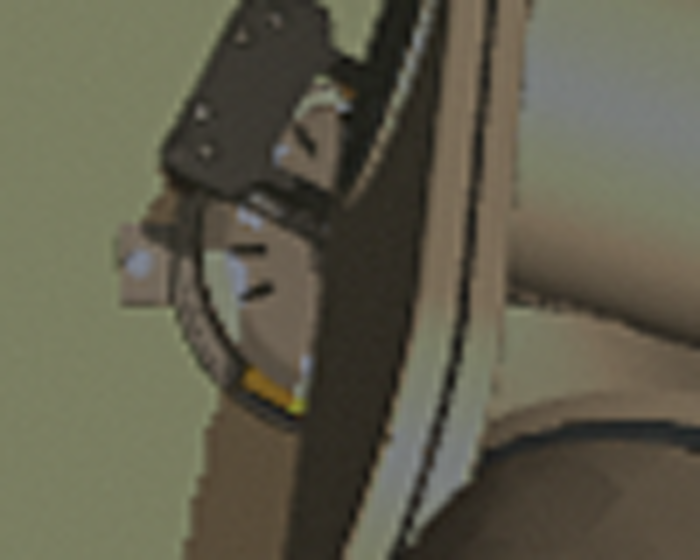

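Both pushes stopped at the same TCP position, with about 5 mm of yellow left proud, so the drawer is home. Next is the red button.

Run:
```python
from h import *
move_linear([.549,-.171,.064],velocity=.05)
L=creep([0,0,-1],.016,.001,7)
print(L,get_tcp_pos(),get_t())
hold(2.6);print(get_contact_force(),get_t())
move_linear([.549,-.171,.15],velocity=.1)
movep([.45,-.1,.3],get_eef_rot())
hold(.3);print(get_t(),get_contact_force())
f=grab_frame("scene");cv2.imwrite("pics/scene4.png",f["img"][:,:,::-1])
for n in["pill_orange","pill_white","old_battery","screwdriver","glue","mug"]:
    print(n,[(np.round(r["at"],3).tolist(),round(r["conf"],2)) for r in recognise("scene",n)][:2])
```

```text
[(1.0, -0.8), (2.0, 0.2), (3.0, -0.3), (4.0, 0.7), (5.0, -0.3), (6.0, -0.7), (7.0, -0.5), (8.0, 1.4), (9.0, 2.4), (10.0, 3.2), (11.0, 3.2), (12.0, 3.8), (13.0, 4.7), (14.0, 11.3)] [ 0.54890703 -0.17093139  0.05025264] 29.8417
[-3.01630815  1.11175802  9.92564219] 32.4417
34.6833 [ 0.01683159 -0.42451038 -0.32658154]
pill_orange [([0.627, 0.001, 0.039], 0.66), ([0.559, 0.403, 0.072], 0.53)]
pill_white [([0.728, 0.0, 0.05], 0.9)]
old_battery [([0.735, -0.154, 0.015], 0.77)]
screwdriver [([0.445, -0.006, 0.025], 0.55)]
glue [([0.559, 0.406, 0.073], 0.84)]
mug [([0.541, -0.405, 0.061], 0.92), ([0.558, 0.403, 0.074], 0.37)]
```

View pics/scene4.png

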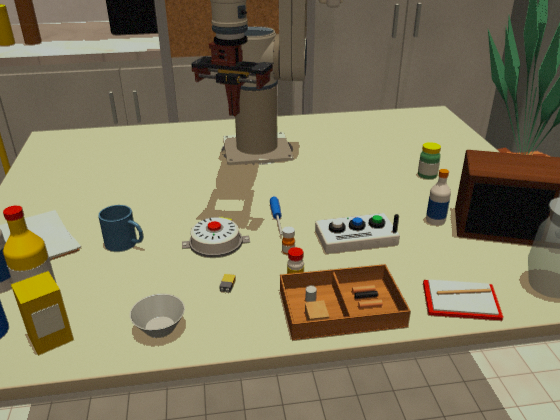

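The red button gave a spring ramp and then a hard stop at 11 N, and it was held for 2.6 s. In the last picture the button is up, the drawer is in, the alarm sits flat at (215,235), the bystanders are in place and the arm is clear.

```bash
python3 -c "
from cell import *
print(finish_job())"
```

```text
the job is handed in; nothing more can be done
None
```

I pressed and released the blue key, pushed the drawer home, held the red button down for 2.6 s and released it, then handed the job in; no verdict came back, and one oddity is that the blue key bottomed out about 4 mm higher than its listed height, though with the same spring-then-hard-stop force as the red button.

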